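# Take the used element out of the bench compressor's intake filter

## Task

The intake filter of the little bench compressor is due for a new element: free its bayonet cover (press it down on its spring, turn it about a quarter turn anticlockwise until it meets its stop, lift it off), then pull out the used filter element. Stand the cover and the element side by side in the steel tray, both upright and set down gently. Do not force the stop, so that the filter does not twist round on its pipe, and leave the spray can, the bolt box and the wrench alone.

Things in the scene. Friction and masses are not known exactly. Their poses are not given: they have to be found in the camera images.
- cover: Aluminium bayonet cover on the intake filter: a round cap 77 mm across (79 at the rim), 60 mm tall, hollow below to 56 mm, with a straight bar across its flat top. Origin: centre of the rim's underside; x along the bar, z up. About 180 g. Locked on until freed: press it down, turn it anticlockwise (from above) to its stop, lift. Needs 45 mm of lift to clear neck and element.
- cover_bar (a point): Centre of the cover's grip bar, 73 mm above the cover's origin; x along it. The bar is 64 mm long, 12 mm thick, 26 mm tall (60 to 86 mm above the origin), free on both long sides. Kept down, the cover turns under its catch, rubbing with up to 0.5 N m, to a hard stop 55 to 93 degrees on; the angle differs every time and does not show outside.
- cover_rim (a point): Centre of the cover's rim plane (the cover's origin). A sprung sealing ring pushes the fitted cover up with about 9 N. Three lugs inside the rim leave their catch only when it is pushed down 4 mm or more (about 10 N); it bottoms at 7 mm (about 12 N). Only in the last 7 degrees before the stop can they pass out, straight up, where the seal lifts the cover to 2 mm above its locked height.
- element: Used filter element: pleated paper cylinder 40 mm across and 44 mm tall with a black rubber end cap on top, 46 mm across and 28 mm tall; 72 mm tall in all, about 100 g. Origin: centre of its underside, z up. It stands loose in the filter's bore (49 mm wide, 42 mm deep), under the cover at first; its end cap stands 2 to 30 mm above the neck's top.
- filter_mouth (a point): Centre of the top of the filter body's round neck (54 mm across; 67 mm with the bayonet ring round it), on the filter's axis, 104 mm above the bench; z up. The neck stands 20 mm above the 81 mm wide filter body. Behind it (+x of this point, 50 to 205 mm off, 47 mm to each side) lies the compressor's motor, up to 115 mm above the bench.
- filter_body (a joint): Angle (rad) by which the filter body has been twisted round on its pipe; 0 at the start, grows anticlockwise. It holds against about 2 N m; if the cover is forced against its catch or its stop harder than that, the whole filter turns. More than 0.10 (6 degrees) spoils its joint.
- tray: Fixed open steel tray, 260 mm (its x) by 170 mm (its y), walls 3 mm thick and 25 mm high, floor 3 mm thick. Origin: centre of its underside; z up.
- spray_can: Bystander: loose upright white spray can with a black cap, 55 mm across and 165 mm tall. Origin: centre of its underside.
- bolt_box: Bystander: loose clear open box of bolts, 170 by 120 by 75 mm. Origin: centre of its underside.
- wrench: Bystander: loose steel wrench 200 mm long lying on the bench. Origin: under its middle, x along it.
Not all that is in view belongs to the job. Of the things shaped like the cover, the aluminium one is meant.

How it is judged:
On the way, in this order (a step that is already met when the one before it is completed fails the run):
1. the cover is free of its lugs and lifted clear above the filter's neck (height (world z) of cover above 0.125 m and height (world z) of element below 0.08 m), for 0.1 s.
2. the element is drawn out of the filter's bore (height (world z) of element above 0.11 m), for 0.1 s.
At the end, for the whole second after the job is handed in: The cover and the filter element both stand upright (within 7 degrees) on the tray's floor (undersides within 5 mm of it), inside its walls, and are at rest (x of cover in the frame of tray between -0.13 and 0.13 m and y of cover in the frame of tray between -0.085 and 0.085 m and z of each of cover, element in the frame of tray below 0.008 m and angle between each of cover, element's own z axis and vertical below 0.12 rad and x of element in the frame of tray between -0.13 and 0.13 m and y of element in the frame of tray between -0.085 and 0.085 m and linear speed of each of cover, element below 0.02 m/s); the robot touches nothing.
It fails at once if the filter body is twisted more than 0.10 rad (6 degrees) round on its pipe (value of joint filter_body above 0.1 rad or value of joint filter_body below -0.1 rad).
It fails at once if the cover or the element is dropped or banged down (faster than 0.4 m/s when its underside is less than 20 mm above the bench) ((height (world z) of cover below 0.02 m and linear speed of cover above 0.4 m/s) or (height (world z) of element below 0.02 m and linear speed of element above 0.4 m/s)).
It fails at once if a bystander (spray can, bolt box or wrench) is moved more than 30 mm (distance of any of spray_can, bolt_box, wrench from where it was at the start of the episode above 0.03 m).
It also fails if it takes over 69 s, if anything falls off the work surface, if the arm or the gripper's body presses on something with over 40 N, if the wrist force passes 120 N, or if a joint passes its speed limit or range.

## Robot

A 6-joint arm with a two-finger parallel gripper is mounted at the origin on the work surface. World frame = base frame: x ahead of the robot, y to its left, z up, the work surface at z = 0. Lengths are in m, angles in rad, forces in N, time in s.
With the tool pointing down it reaches from about 0.3 to 0.75 m from the base axis. Payload 8.5 kg.
Tool frame: the origin (TCP) lies midway between the tips of the shut fingers; the grasp point (between the pads) lies 19 mm behind it; z points along the fingers, y is the line along which they close (so a half turn about z gives the same grasp; the last joint's range is limited). The gripper opens to 85 mm and grips with 20 to 120 N. Pads are 22 mm wide; open, the fingers measure 114 mm over their backs; the gripper's body (76 mm by 85 mm) begins 54 mm behind the grasp point. The pads swing forward as they close: fully open they stand 13 mm farther back than shut.
Start: joints at [-1.353, 0.381, 1.297, -0, 1.464, -0.215], TCP at [0.231, -0.499, 0.231] pointing down, gripper open.
Joint ranges: [-3.11, 3.11], [-0.89, 2.33], [0.22, 2.48], [-1.42, 4.56], [0.17, 2.85], [-2.88, 2.88]. Speed limits (rad/s): [2.39, 2.39, 3.14, 3.14, 3.14, 3.14].

## Interface

Orientations are given as a 3x3 rotation matrix whose columns are the frame's x, y, z axes.
In Python, from bench import arm gives the robot as it stands.
- The arm moves only by the tool jog_arm, never from a script. Its argument "commands" is a list of rows, each a list of 3 entries, a list of its own where there are three numbers: the shift along the tool's x, y, z in mm, then the turn, a rotation vector about the tool's x, y, z in rad, then the opening, from 0 (shut) to 1 (fully open). A call has 1 to 20 rows; each row shifts and turns the commanded pose from where the row before left it, along the tool's axes as they then stand; what a row does not reach is not made up. A row lasts 1/10 s, in which the tool goes at most 50 mm and 8.59 degrees, less where a joint would pass 70% of its speed; a pose out of reach is approached as far as the arm can. A call with a gripper value outside its range is refused whole. The fingers move at their own pace and stop on an object; "squeeze" is the grip in N (left out, the last holds). Time passes only in rows, so rows that do not move let the fingers close. It gives the time, the measured TCP pose, the force, the opening and the grip force at its end, in the units of the state.
- arm.get_obs(): the state, without advancing time (a new reading comes with each control period).
- arm.read_camera(name): name is "scene" or "top"; returns a dict with "img" (420x560x3 uint8, blue, green, red), "range_z" (420x560 float32, m along the optical axis (not along the pixel's ray), 0 where there is no reading), "fx", "fy", "cx", "cy" (pixels), "distortion" ([k1, k2, p1, p2, k3] as OpenCV has them; the pictures are not rectified), "extrinsics" (4x4, takes a point from world to camera coordinates). Camera axes: x right, y up, looking along -z (the intrinsics and any distortion apply to the point x, -y, -z); pixel columns grow to the right and rows downward; lengths in m; the calibration is good to about 2 mm. A picture is of the moment at which its call begins.
- arm.close_job(): hands the job in; it is judged then, once.
The state is a dict: "time_s": time; "joint_positions": joint angles; "joint_velocities": joint speeds; "joint_efforts": joint torques, N m; "position": TCP position; "orientation": TCP orientation; "contact_force": force on the tool from outside, world axes, zero at the start; "wrist_torque": the same for the moment, N m; "gripper_width": finger opening in m; "finger_force": force on a finger pad.
Only numpy, scipy, OpenCV 4.12 (cv2) and the standard library are available. Lean on these libraries where they do the work, as an engineer would, in place of code of your own. Each camera call takes 0.05 s, during which the arm holds its last target. There are 200 camera calls.

## Working session

There is one attempt and no reset: what is moved stays moved. The work goes in short steps, Python scripts to look and compute and a tool call to move; the robot and the scene stay as the last step left them, time stands still between calls to the robot, and variables do not carry over. Pictures are saved under pics/ and viewed, at most 10 in all, crops included, and the job is handed in when it is done.

Besides the shell and the picture viewer there is one more tool, called after "Emit:" in YAML: its name, and indented under it one key for each argument. jog_arm: Moves the arm, as the interface text tells. Its arguments: {"type":"object","properties":{"commands":{"type":"array","items":{"type":"array"}},"squeeze":{"type":"number"}},"required":["commands"]}

```bash
mkdir -p pics
cat > h.py <<'E'
import numpy as np, cv2
from bench import arm
def cap(n):
    c=arm.read_camera(n); return c
def P(c,u,v,z=None):
    """world point of pixel; by depth, or on plane z"""
    K=np.array([[c['fx'],0,c['cx']],[0,c['fy'],c['cy']],[0,0,1.]])
    x,y=cv2.undistortPoints(np.array([[[u,v]]],float),K,np.array(c['distortion'],float))[0,0]
    d=np.array([x,-y,-1.]);E=np.array(c['extrinsics']);R,t=E[:3,:3],E[:3,3]
    o=-R.T@t;w=R.T@d
    s=(z-o[2])/w[2] if z is not None else c['range_z'][int(round(v)),int(round(u))]
    return o+s*w
E
python3 - <<'E'
from h import *
import pickle
for n in('scene','top'):
    c=cap(n);cv2.imwrite(f'pics/{n}0.png',c['img']);pickle.dump(c,open(n+'.pkl','wb'))
    E=np.array(c['extrinsics']);print(n,-E[:3,:3].T@E[:3,3])
o=arm.get_obs();print(o)
E
```

```text
scene [ 1.2199849  -0.22367009  0.92321205]
top [ 0.27357598 -0.00376009  1.75844283]
{'time_s': 0.1, 'joint_positions': array([-1.35329089e+00,  3.81140081e-01,  1.29818442e+00,  3.79522106e-06,
        1.46356859e+00, -2.15316753e-01]), 'joint_velocities': array([ 0.00012499, -0.00055699, -0.00217759, -0.00126186,  0.00219605,
       -0.00091128]), 'joint_efforts': array([ 5.51627410e-03, -4.49215364e+01, -2.31656581e+01, -1.22800011e-04,
        3.62811661e-03,  7.96521729e-07]), 'position': array([ 0.23062164, -0.49902544,  0.23076754]), 'orientation': array([[ 9.07785854e-01,  4.19433864e-01, -2.76941515e-04],
       [ 4.19433861e-01, -9.07785009e-01,  1.27060632e-03],
       [ 2.81531964e-04, -1.26959709e-03, -9.99999154e-01]]), 'contact_force': array([-0.27063344,  0.61572016,  0.01114298]), 'wrist_torque': array([ 0.01392231,  0.00219119, -0.01372594]), 'finger_force': 0.0, 'gripper_width': 0.08547876444046301}
```

View pics/scene0.png

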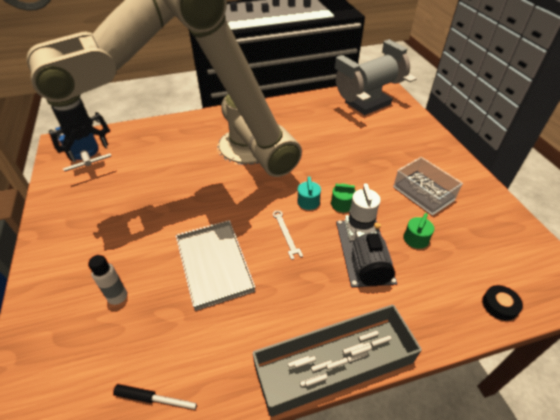

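View pics/top0.png

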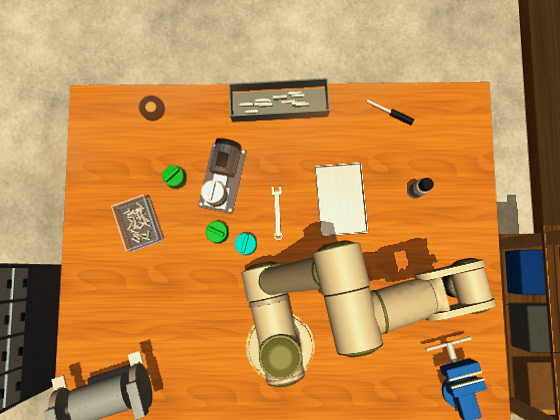

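Candidates for the cover (top view): white/aluminium on the compressor (213,192), green (174,176), green (217,231), teal (245,243). I choose the aluminium one on the compressor and check it in a close crop. The tray is the light one at (342,198); the can is at (424,186), the box at (138,222), the wrench at (278,212).

Run:
```python
from h import *
import pickle
t=pickle.load(open('top.pkl','rb'));s=pickle.load(open('scene.pkl','rb'))
a=cv2.resize(t['img'][165:215,180:247],None,fx=8,fy=8,interpolation=2)[:400,:400]
a=cv2.resize(t['img'][165:215,185:235],(400,400),interpolation=2)
b=cv2.resize(s['img'][175:235,335:395],(400,400),interpolation=2)
cv2.imwrite('pics/crop0.png',np.hstack([a,b]))
print('K',t['fx'])
# top: cap top points by depth
pts=np.array([P(t,u,v) for u in range(195,232) for v in range(172,212)])
m=(pts[:,2]>.13)&(pts[:,2]<.19);q=pts[m]
for lo,hi in((.13,.158),(.158,.175),(.175,.2)):
    k=q[(q[:,2]>lo)&(q[:,2]<hi)]
    if len(k): print(lo,len(k),np.round([k.mean(0),k.min(0),k.max(0)],3).tolist())
for n,c,l in(('tray',t,[(316,166),(361,163),(367,233),(322,236)]),):
    for p in l: print(n,p,np.round(P(c,*p,z=.025),3))
for p in((342,198),(424,184),(415,188)): print(p,np.round(P(t,*p),3))
for p in((133,222),(278,190),(278,237),(217,231),(174,176),(245,243)): print(p,np.round(P(t,*p),3))
```

```text
K 478.1995936044218
0.13 324 [[0.536, 0.227, 0.15], [0.5, 0.191, 0.131], [0.574, 0.268, 0.158]]
0.158 37 [[0.538, 0.226, 0.167], [0.507, 0.198, 0.158], [0.57, 0.259, 0.175]]
0.175 54 [[0.537, 0.229, 0.178], [0.508, 0.22, 0.175], [0.569, 0.239, 0.183]]
tray (316, 166) [ 0.651 -0.135  0.025]
tray (361, 163) [ 0.661 -0.301  0.025]
tray (367, 233) [ 0.403 -0.316  0.025]
tray (322, 236) [ 0.393 -0.153  0.025]
(342, 198) [ 0.535 -0.231 -0.001]
(424, 184) [ 0.557 -0.487  0.16 ]
(415, 188) [ 0.55  -0.467  0.123]
(133, 222) [0.447 0.533 0.032]
(278, 190) [ 0.567  0.006 -0.   ]
(278, 237) [ 0.392  0.007 -0.005]
(217, 231) [0.407 0.219 0.092]
(174, 176) [0.61  0.382 0.058]
(245, 243) [0.365 0.122 0.087]
```

View pics/crop0.png

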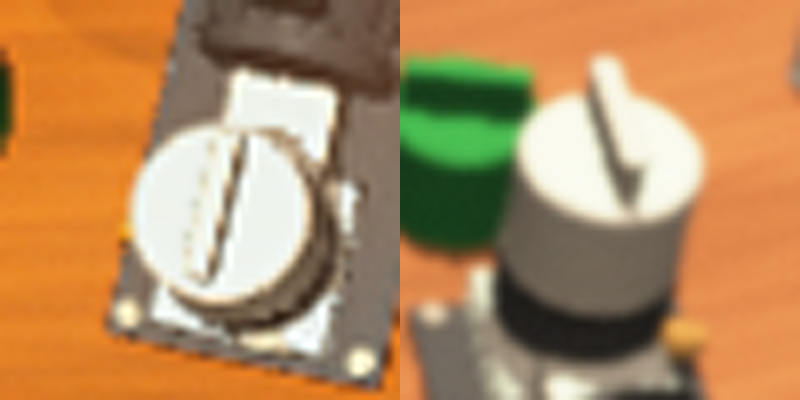

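The crop confirms it: a light aluminium cap on the compressor's filter, with its bar in the top view running from about (212.7,182) to (209.7,200).

```bash
cat >> h.py <<'E'
from scipy.spatial.transform import Rotation as Ro
def down(yang):
    """tool pointing down, tool y at world angle yang (deg)"""
    a=np.radians(yang);y=np.array([np.cos(a),np.sin(a),0]);z=np.array([0,0,-1.]);return np.c_[np.cross(y,z),y,z]
def to(p,yang):
    o=arm.get_obs();R=np.array(o['orientation'])
    d=R.T@(np.array(p)-o['position'])*1000;r=Ro.from_matrix(R.T@down(yang)).as_rotvec()
    print('at',np.round(o['position'],4),'yang',np.round(np.degrees(np.arctan2(R[1,1],R[0,1])),2),'F',np.round(o['contact_force'],1),'T',np.round(o['wrist_torque'],2),'w',round(o['gripper_width'],4),'ff',round(o['finger_force'],1),'t',o['time_s'],'q',np.round(o['joint_positions'],2))
    print('shift mm',np.round(d,1),'rotvec',np.round(r,4))
E
python3 - <<'E'
from h import *
import pickle
for n in('top','scene'):
    c=pickle.load(open(n+'.pkl','rb'))
    b=(195,232,172,212) if n=='top' else (340,390,178,235)
    q=np.array([P(c,u,v) for u in range(*b[:2]) for v in range(*b[2:])])
    q=q[np.hypot(q[:,0]-.537,q[:,1]-.229)<.06]
    k=q[(q[:,2]>.176)&(q[:,2]<.2)];m=k.mean(0);w,V=np.linalg.eigh(np.cov(k[:,:2].T));d=V[:,1]*np.sign(V[0,1])
    a=(k[:,:2]-m[:2])@V
    print(n,len(k),m.round(4),'bar ang',np.degrees(np.arctan2(d[1],d[0])).round(1),'ext',np.ptp(a,axis=0).round(4),'mid',(m[:2]+V@((a.max(0)+a.min(0))/2)).round(4),'z',np.percentile(k[:,2],[50,90]).round(4))
    k=q[(q[:,2]>.145)&(q[:,2]<.162)];(x,y),r=cv2.minEnclosingCircle(k[:,:2].astype(np.float32));print(' top',np.median(k[:,2]).round(4),x,y,r)
to([.537,.229,.26],-80)
E
```

```text
top 45 [0.5384 0.2292 0.1789] bar ang -12.4 ext [0.0123 0.0614] mid [0.5377 0.2291] z [0.1783 0.1823]
 top 0.1515 0.5392444133758545 0.22934050858020782 0.03949660062789917
scene 19 [0.5388 0.2267 0.1768] bar ang -12.0 ext [0.0103 0.0578] mid [0.5415 0.2263] z [0.1766 0.1775]
 top 0.1493 0.5418957471847534 0.22621376812458038 0.03918899595737457
at [ 0.2306 -0.499   0.2308] yang -65.2 F [-0.3  0.6  0. ] T [ 0.01  0.   -0.01] w 0.0855 ff 0.0 t 0.1 q [-1.35  0.38  1.3   0.    1.46 -0.22]
shift mm [ 583.5 -532.4  -28.4] rotvec [-1.300e-03 -1.000e-04  2.583e-01]
```

Emit:
jog_arm:
  commands:
    - [[32.5,-29.5,-1.6],[0,0,0],1]
    - [[32.5,-29.5,-1.6],[0,0,0],1]
    - [[32.5,-29.5,-1.6],[0,0,0],1]
    - [[32.5,-29.5,-1.6],[0,0,0],1]
    - [[32.5,-29.5,-1.6],[0,0,0],1]
    - [[32.5,-29.5,-1.6],[0,0,0],1]
    - [[32.5,-29.5,-1.6],[0,0,0],1]
    - [[32.5,-29.5,-1.6],[0,0,0],1]
    - [[32.5,-29.5,-1.6],[0,0,0],1]
    - [[32.5,-29.5,-1.6],[0,0,0],1]
    - [[32.5,-29.5,-1.6],[0,0,0],1]
    - [[32.5,-29.5,-1.6],[0,0,0],1]
    - [[32.5,-29.5,-1.6],[0,0,0],1]
    - [[32.5,-29.5,-1.6],[0,0,0],1]
    - [[32.5,-29.5,-1.6],[0,0,0],1]
    - [[32.5,-29.5,-1.6],[0,0,0],1]
    - [[32.5,-29.5,-1.6],[0,0,0],1]
    - [[32.5,-29.5,-1.6],[0,0,0],1]

```text
time_s: 1.9
position: [0.5393, 0.23, 0.2598]
orientation: [[0.908, 0.42, -0.001], [0.42, -0.908, -0.0], [-0.001, -0.0, -1.0]]
contact_force: [1.3, -0.8, 0.4]
gripper_width: 0.0856
finger_force: 0.0
```

Emit:
jog_arm:
  commands:
    - [[0,0,0],[0,0,0.13],0.6]
    - [[0,0,0],[0,0,0.13],0.6]
    - [[0,0,0],[0,0,0.13],0.6]
    - [[0,0,0],[0,0,0.13],0.6]
    - [[0,0,0],[0,0,0.126],0.6]
    - [[0,0,0],[0,0,0],0.6]
    - [[0,0,0],[0,0,0],0.6]

```text
time_s: 2.6
position: [0.5389, 0.2281, 0.2598]
orientation: [[0.978, -0.208, -0.001], [-0.208, -0.978, -0.0], [-0.001, 0.0, -1.0]]
contact_force: [0.2, 0.2, -0.0]
gripper_width: 0.0514
finger_force: 0.0
```

Run:
```python
from h import *
to([.539,.228,.158],-102)
```

```text
at [0.5389 0.2281 0.2598] yang -102.02 F [ 0.2  0.2 -0. ] T [-0.04  0.02  0.  ] w 0.0514 ff 0.0 t 2.6 q [0.2  0.43 1.14 0.   1.58 1.98]
shift mm [1.000e-01 1.000e-01 1.018e+02] rotvec [ 0.0003  0.0006 -0.0004]
```

Emit:
jog_arm:
  commands:
    - [[0,0,20],[0,0,0],0.6]
    - [[0,0,20],[0,0,0],0.6]
    - [[0,0,20],[0,0,0],0.6]
    - [[0,0,20],[0,0,0],0.6]
    - [[0,0,10],[0,0,0],0.6]
    - [[0,0,10],[0,0,0],0.6]
    - [[0,0,2],[0,0,0],0.6]
    - [[0,0,0],[0,0,0],0.6]

```text
time_s: 3.4
position: [0.5392, 0.2282, 0.1584]
orientation: [[0.977, -0.211, 0.0], [-0.211, -0.977, 0.0], [0.0, -0.0, -1.0]]
contact_force: [-0.3, -0.3, 1.2]
gripper_width: 0.0515
finger_force: 0.0
```

Run:
```python
from h import *
to([.539,.228,.157],-102)
c=cap('scene');cv2.imwrite('pics/s1.png',cv2.resize(c['img'][140:250,300:440],(763,600),interpolation=2))
```

```text
at [0.5392 0.2282 0.1584] yang -102.18 F [-0.3 -0.3  1.2] T [-0.01  0.    0.02] w 0.0515 ff 0.0 t 3.4 q [ 0.2   0.5   1.31 -0.    1.32  1.98]
shift mm [-0.2  0.2  1.4] rotvec [-0.0001 -0.0004 -0.0032]
```

View pics/s1.png

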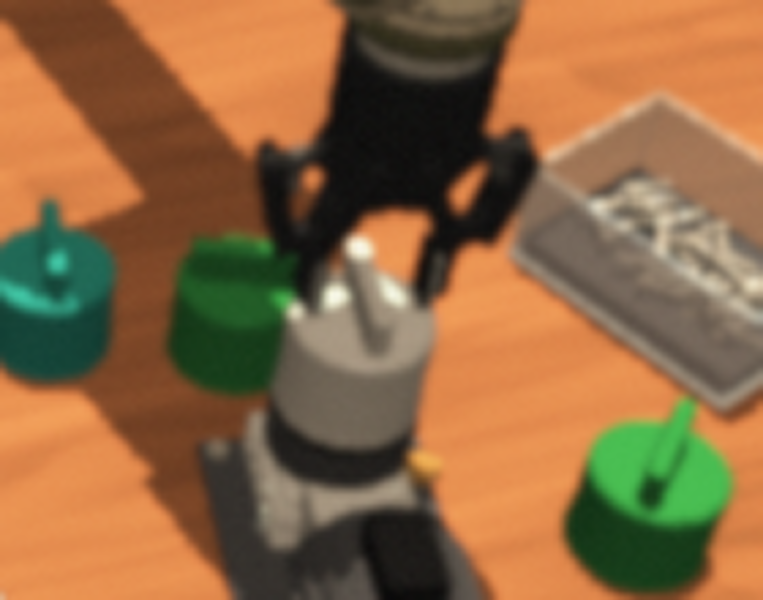

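The fingers at (310,285) and (432,270) straddle the bar at (365,290), on the cover's centre. Close, moderately at first.

Emit:
jog_arm:
  commands:
    - [[0,0,0],[0,0,0],0.3]
    - [[0,0,0],[0,0,0],0.2]
    - [[0,0,0],[0,0,0],0.1]
    - [[0,0,0],[0,0,0],0]
    - [[0,0,0],[0,0,0],0]
    - [[0,0,0],[0,0,0],0]
  squeeze: 30

```text
time_s: 4.05
position: [0.5393, 0.2284, 0.1586]
orientation: [[0.977, -0.211, 0.001], [-0.211, -0.977, 0.001], [0.001, -0.001, -1.0]]
contact_force: [0.9, 2.9, 4.4]
gripper_width: 0.0113
finger_force: 34.7
```

Run:
```python
from h import *
to([.539,.228,.158],-102)
```

```text
at [0.5393 0.2284 0.1586] yang -102.21 F [0.9 2.9 4.4] T [ 0.45  0.05 -0.03] w 0.0113 ff 34.7 t 4.05 q [0.2  0.5  1.31 0.   1.32 1.98]
shift mm [-0.2  0.4  0.6] rotvec [-0.0008 -0.001  -0.0037]
```

Emit:
jog_arm:
  commands:
    - [[0,0,0],[0,0,0],0]
    - [[0,0,0],[0,0,0],0]
    - [[0,0,1.5],[0,0,0],0]
    - [[0,0,1.5],[0,0,0],0]
    - [[0,0,1.5],[0,0,0],0]
    - [[0,0,1],[0,0,0],0]
    - [[0,0,0],[0,0,0],0]
  squeeze: 90

```text
time_s: 4.75
position: [0.5393, 0.2284, 0.1537]
orientation: [[0.977, -0.211, 0.002], [-0.211, -0.977, 0.001], [0.002, -0.001, -1.0]]
contact_force: [-1.1, 2.4, 10.4]
gripper_width: 0.0099
finger_force: 90.6
```

Run:
```python
from h import *
to([.539,.228,.158],-102)
```

```text
at [0.5393 0.2284 0.1537] yang -102.21 F [-1.1  2.4 10.4] T [ 0.36  0.34 -0.03] w 0.0099 ff 90.6 t 4.75 q [0.2  0.51 1.32 0.   1.31 1.98]
shift mm [-0.2  0.5 -4.3] rotvec [-0.0011 -0.0016 -0.0036]
```

Emit:
jog_arm:
  commands:
    - [[0,0,0.8],[0,0,0],0]
    - [[0,0,0],[0,0,0],0]
    - [[0,0,0],[0,0,-0.04],0]
    - [[0,0,0],[0,0,-0.04],0]
    - [[0,0,0],[0,0,-0.04],0]
    - [[0,0,0],[0,0,-0.04],0]

```text
time_s: 5.35
position: [0.5398, 0.228, 0.1532]
orientation: [[0.999, -0.052, 0.003], [-0.052, -0.999, 0.0], [0.003, -0.0, -1.0]]
contact_force: [-0.0, 0.2, 10.5]
gripper_width: 0.01
finger_force: 90.7
```

Run:
```python
from h import *
to([.539,.228,.158],-102)
```

```text
at [0.5398 0.228  0.1532] yang -92.98 F [-0.   0.2 10.5] T [-0.01  0.11 -0.23] w 0.01 ff 90.7 t 5.35 q [ 0.2   0.51  1.32 -0.    1.31  1.82]
shift mm [-0.8  0.  -4.8] rotvec [-0.0005 -0.003   0.1574]
```

Emit:
jog_arm:
  commands:
    - [[0,0,0.3],[0,0,-0.05],0]
    - [[0,0,0],[0,0,-0.05],0]
    - [[0,0,0],[0,0,-0.05],0]
    - [[0,0,0],[0,0,-0.05],0]
    - [[0,0,0],[0,0,-0.05],0]
    - [[0,0,0],[0,0,-0.05],0]
    - [[0,0,0],[0,0,-0.05],0]
    - [[0,0,0],[0,0,-0.05],0]
    - [[0,0,0],[0,0,-0.05],0]
    - [[0,0,0],[0,0,-0.05],0]
    - [[0,0,0],[0,0,-0.05],0]
    - [[0,0,0],[0,0,-0.05],0]

```text
time_s: 6.55
position: [0.5399, 0.2279, 0.1529]
orientation: [[0.853, 0.521, 0.003], [0.521, -0.853, 0.0], [0.003, 0.002, -1.0]]
contact_force: [0.2, 0.5, 10.0]
gripper_width: 0.0102
finger_force: 90.7
```

Run:
```python
from h import *
to([.539,.228,.158],-102)
```

```text
at [0.5399 0.2279 0.1529] yang -58.58 F [ 0.2  0.5 10. ] T [-0.01 -0.01 -0.19] w 0.0102 ff 90.7 t 6.55 q [ 0.2   0.51  1.32 -0.    1.31  1.22]
shift mm [-0.7 -0.5 -5.1] rotvec [ 5.000e-04 -3.200e-03  7.579e-01]
```

Emit:
jog_arm:
  commands:
    - [[0,0,0],[0,0,-0.04],0]
    - [[0,0,0],[0,0,-0.04],0]
    - [[0,0,0],[0,0,-0.04],0]
    - [[0,0,0],[0,0,-0.04],0]
    - [[0,0,0],[0,0,-0.04],0]
    - [[0,0,0],[0,0,0],0]

```text
time_s: 7.15
position: [0.5399, 0.2279, 0.153]
orientation: [[0.733, 0.68, 0.003], [0.68, -0.733, -0.0], [0.002, 0.002, -1.0]]
contact_force: [-0.2, -0.1, 10.7]
gripper_width: 0.0102
finger_force: 90.7
```

Run:
```python
from h import *
to([.539,.228,.158],-102)
```

```text
at [0.5399 0.2279 0.153 ] yang -47.16 F [-0.2 -0.1 10.7] T [ 0.    0.04 -0.07] w 0.0102 ff 90.7 t 7.15 q [ 0.2   0.51  1.32 -0.    1.31  1.02]
shift mm [-0.6 -0.7 -5. ] rotvec [ 9.000e-04 -3.200e-03  9.571e-01]
```

Emit:
jog_arm:
  commands:
    - [[0,0,0],[0,0,-0.03],0]
    - [[0,0,0],[0,0,-0.03],0]
    - [[0,0,0],[0,0,-0.03],0]

```text
time_s: 7.45
position: [0.5399, 0.228, 0.153]
orientation: [[0.669, 0.743, 0.003], [0.743, -0.669, 0.0], [0.002, 0.002, -1.0]]
contact_force: [0.3, 0.3, 11.0]
gripper_width: 0.0096
finger_force: 90.7
```

Run:
```python
from h import *
to([.539,.228,.158],-102)
```

```text
at [0.5399 0.228  0.153 ] yang -42.01 F [ 0.3  0.3 11. ] T [-0.02  0.08 -0.2 ] w 0.0096 ff 90.7 t 7.45 q [ 0.2   0.51  1.32 -0.    1.31  0.93]
shift mm [-0.5 -0.7 -5. ] rotvec [ 1.000e-03 -3.200e-03  1.047e+00]
```

Emit:
jog_arm:
  commands:
    - [[0,0,0],[0,0,-0.03],0]
    - [[0,0,0],[0,0,-0.03],0]
    - [[0,0,0],[0,0,-0.03],0]

```text
time_s: 7.75
position: [0.5399, 0.2285, 0.153]
orientation: [[0.6, 0.8, 0.003], [0.8, -0.6, 0.001], [0.003, 0.002, -1.0]]
contact_force: [0.4, 3.8, 10.9]
gripper_width: 0.0103
finger_force: 91.0
```

Run:
```python
from h import *
to([.539,.228,.158],-102)
```

```text
at [0.5399 0.2285 0.153 ] yang -36.88 F [ 0.4  3.8 10.9] T [ 0.51  0.08 -0.59] w 0.0103 ff 91.0 t 7.75 q [0.2  0.51 1.32 0.   1.31 0.84]
shift mm [-0.9 -0.4 -5. ] rotvec [-1.0000e-04 -3.9000e-03  1.1366e+00]
```

Emit:
jog_arm:
  commands:
    - [[0,0,0],[0,0,-0.02],0]
    - [[0,0,0],[0,0,0],0]

```text
time_s: 7.95
position: [0.5398, 0.2285, 0.153]
orientation: [[0.585, 0.811, 0.003], [0.811, -0.585, 0.002], [0.003, 0.002, -1.0]]
contact_force: [-0.2, 3.4, 10.6]
gripper_width: 0.0097
finger_force: 91.3
```

Run:
```python
from h import *
to([.539,.228,.158],-102)
```

```text
at [0.5398 0.2285 0.153 ] yang -35.81 F [-0.2  3.4 10.6] T [ 0.53  0.09 -0.9 ] w 0.0097 ff 91.3 t 7.95 q [0.2  0.51 1.32 0.   1.31 0.82]
shift mm [-0.9 -0.3 -5. ] rotvec [-4.0000e-04 -3.8000e-03  1.1552e+00]
```

Stop met. Ease the torque by about 2°, then lift a little and check.

Emit:
jog_arm:
  commands:
    - [[0,0,0],[0,0,0.03],0]
    - [[0,0,0],[0,0,0],0]
    - [[0,0,-2],[0,0,0],0]
    - [[0,0,-2],[0,0,0],0]
    - [[0,0,-2],[0,0,0],0]
    - [[0,0,-2],[0,0,0],0]
    - [[0,0,-2],[0,0,0],0]
    - [[0,0,0],[0,0,0],0]

```text
time_s: 8.75
position: [0.5388, 0.2281, 0.1612]
orientation: [[0.608, 0.794, -0.001], [0.794, -0.608, -0.0], [-0.001, -0.001, -1.0]]
contact_force: [0.8, 2.7, 0.9]
gripper_width: 0.0098
finger_force: 89.4
```

Run:
```python
from h import *
to([.539,.228,.258],-36)
```

```text
at [0.5388 0.2281 0.1612] yang -37.48 F [0.8 2.7 0.9] T [ 0.7  -0.27 -0.17] w 0.0098 ff 89.4 t 8.75 q [0.2  0.5  1.31 0.   1.33 0.85]
shift mm [ -0.    0.1 -96.8] rotvec [-0.0007  0.0006 -0.0258]
```

Emit:
jog_arm:
  commands:
    - [[0,0,-2],[0,0,0],0]
    - [[0,0,-2],[0,0,0],0]
    - [[0,0,-2],[0,0,0],0]
    - [[0,0,0],[0,0,0],0]

```text
time_s: 9.15
position: [0.5389, 0.2277, 0.1678]
orientation: [[0.608, 0.794, -0.0], [0.794, -0.608, -0.001], [-0.001, 0.0, -1.0]]
contact_force: [-0.3, 0.2, 0.3]
gripper_width: 0.0101
finger_force: 89.2
```

Run:
```python
from h import *
to([.539,.228,.258],-36)
```

```text
at [0.5389 0.2277 0.1678] yang -37.46 F [-0.3  0.2  0.3] T [-0.08  0.05 -0.09] w 0.0101 ff 89.2 t 9.15 q [ 0.2   0.49  1.3  -0.    1.35  0.85]
shift mm [  0.2  -0.1 -90.2] rotvec [ 0.0004  0.0013 -0.0255]
```

Emit:
jog_arm:
  commands:
    - [[0,0,-6],[0,0,0],0]
    - [[0,0,-8],[0,0,0],0]
    - [[0,0,-8],[0,0,0],0]
    - [[0,0,-8],[0,0,0],0]
    - [[0,0,-8],[0,0,0],0]
    - [[0,0,-8],[0,0,0],0]
    - [[0,0,-10],[0,0,0],0]
    - [[0,0,-10],[0,0,0],0]
    - [[0,0,-10],[0,0,0],0]
    - [[0,0,-10],[0,0,0],0]
    - [[0,0,0],[0,0,0],0]

```text
time_s: 10.25
position: [0.5395, 0.2283, 0.2552]
orientation: [[0.608, 0.794, 0.003], [0.794, -0.608, 0.001], [0.002, 0.002, -1.0]]
contact_force: [-0.2, -0.2, -1.2]
gripper_width: 0.0098
finger_force: 89.0
```

Run:
```python
from h import *
to([.539,.228,.258],-36)
c=cap('scene');cv2.imwrite('pics/s2.png',cv2.resize(c['img'][110:250,300:440],(600,600),interpolation=2))
import pickle;pickle.dump(c,open('s2.pkl','wb'))
t=cap('top');pickle.dump(t,open('t2.pkl','wb'))
```

```text
at [0.5395 0.2283 0.2552] yang -37.47 F [-0.2 -0.2 -1.2] T [ 0.02 -0.   -0.04] w 0.0098 ff 89.0 t 10.25 q [0.2  0.43 1.15 0.   1.56 0.85]
shift mm [-0.5 -0.2 -2.8] rotvec [ 0.0019 -0.0022 -0.0256]
```

View pics/s2.png

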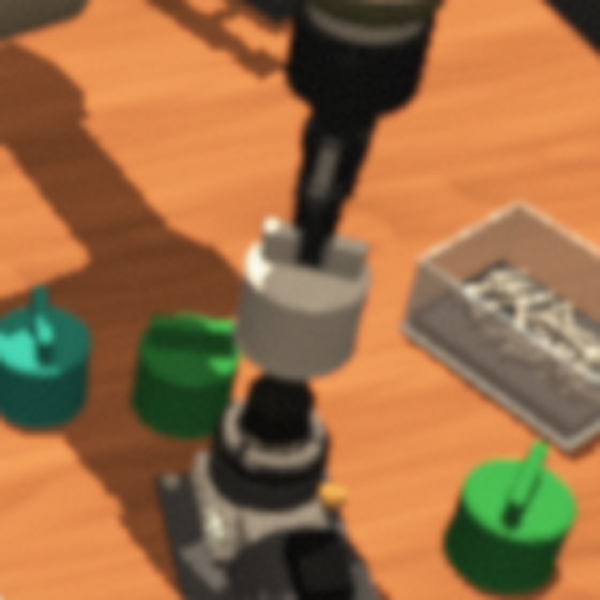

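The cover hangs upright in the fingers (305,300) and the element's black cap stands in the neck (278,410). Now carry the cover to the tray's far half.

Emit:
jog_arm:
  commands:
    - [[-15,14,0],[0,0,0],0]
    - [[-27.4,26,0],[0,0,0],0]
    - [[-27.4,26,0],[0,0,0],0]
    - [[-27.4,26,0],[0,0,0],0]
    - [[-27.4,26,0],[0,0,0],0]
    - [[-27.4,26,0],[0,0,0],0]
    - [[-27.4,26,0],[0,0,0],0]
    - [[-27.4,26,0],[0,0,0],0]
    - [[-27.4,26,0],[0,0,0],0]
    - [[-27.4,26,0],[0,0,0],0]
    - [[-27.4,26,0],[0,0,0],0]
    - [[-27.4,26,0],[0,0,0],0]
    - [[-12.3,11.5,0],[0,0,0],0]
    - [[0,0,0],[0,0,0],0]
    - [[0,0,0],[0,0,0],0]

```text
time_s: 11.85
position: [0.5862, -0.2215, 0.2531]
orientation: [[0.608, 0.794, -0.001], [0.794, -0.608, 0.001], [0.0, -0.001, -1.0]]
contact_force: [-0.8, 0.5, -1.2]
gripper_width: 0.0098
finger_force: 89.0
```

Run:
```python
from h import *
to([.587,-.222,.090],-37.5)
c=cap('scene');cv2.imwrite('pics/s3.png',cv2.resize(c['img'][150:320,90:290],(800,680),interpolation=2)[:600])
```

```text
at [ 0.5862 -0.2215  0.2531] yang -37.46 F [-0.8  0.5 -1.2] T [ 0.09 -0.06 -0.07] w 0.0098 ff 89.0 t 11.85 q [-0.55  0.51  1.02  0.    1.61  0.1 ]
shift mm [  0.    1.2 163.1] rotvec [-0.0013 -0.0003  0.0007]
```

View pics/s3.png

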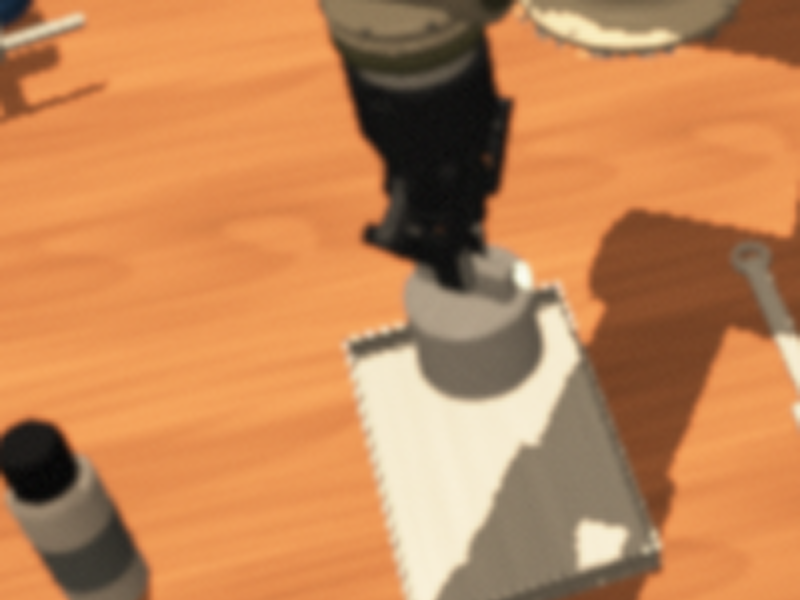

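The cover (475,330) is upright above the tray, with room all round. Lower it.

Emit:
jog_arm:
  commands:
    - [[0,1,10],[0,0,0],0]
    - [[0,0,20],[0,0,0],0]
    - [[0,0,20],[0,0,0],0]
    - [[0,0,20],[0,0,0],0]
    - [[0,0,20],[0,0,0],0]
    - [[0,0,20],[0,0,0],0]
    - [[0,0,20],[0,0,0],0]
    - [[0,0,15],[0,0,0],0]
    - [[0,0,10],[0,0,0],0]
    - [[0,0,5],[0,0,0],0]
    - [[0,0,3],[0,0,0],0]
    - [[0,0,3],[0,0,0],0]
    - [[0,0,3],[0,0,0],0]
    - [[0,0,0],[0,0,0],0]
    - [[0,0,0],[0,0,0],0]

```text
time_s: 13.4
position: [0.5872, -0.2229, 0.0848]
orientation: [[0.608, 0.794, 0.0], [0.794, -0.608, -0.0], [0.0, 0.0, -1.0]]
contact_force: [-0.1, 0.5, -1.8]
gripper_width: 0.0098
finger_force: 89.0
```

Emit:
jog_arm:
  commands:
    - [[0,0,2],[0,0,0],0]
    - [[0,0,2],[0,0,0],0]
    - [[0,0,0],[0,0,0],0]

```text
time_s: 13.7
position: [0.5869, -0.2228, 0.0802]
orientation: [[0.608, 0.794, -0.0], [0.794, -0.608, 0.0], [-0.0, -0.001, -1.0]]
contact_force: [-0.2, -1.0, -2.0]
gripper_width: 0.01
finger_force: 89.0
```

Emit:
jog_arm:
  commands:
    - [[0,0,1.5],[0,0,0],0]
    - [[0,0,1.5],[0,0,0],0]
    - [[0,0,1.5],[0,0,0],0]
    - [[0,0,0],[0,0,0],0]

```text
time_s: 14.1
position: [0.587, -0.2228, 0.0757]
orientation: [[0.608, 0.794, -0.0], [0.794, -0.608, 0.0], [-0.0, -0.0, -1.0]]
contact_force: [0.2, 0.3, -2.1]
gripper_width: 0.01
finger_force: 89.0
```

Emit:
jog_arm:
  commands:
    - [[0,0,1],[0,0,0],0]
    - [[0,0,1],[0,0,0],0]
    - [[0,0,0],[0,0,0],0]

```text
time_s: 14.4
position: [0.587, -0.2228, 0.0739]
orientation: [[0.608, 0.794, -0.0], [0.794, -0.608, 0.0], [0.0, -0.0, -1.0]]
contact_force: [0.1, -0.5, -0.6]
gripper_width: 0.0099
finger_force: 89.0
```

Emit:
jog_arm:
  commands:
    - [[0,0,0.8],[0,0,0],0]
    - [[0,0,0],[0,0,0],0]

```text
time_s: 14.6
position: [0.587, -0.2228, 0.0731]
orientation: [[0.608, 0.794, -0.0], [0.794, -0.608, 0.0], [0.0, -0.0, -1.0]]
contact_force: [1.0, -0.1, -0.6]
gripper_width: 0.0094
finger_force: 89.0
```

Emit:
jog_arm:
  commands:
    - [[0,0,0.8],[0,0,0],0]
    - [[0,0,0],[0,0,0],0]

```text
time_s: 14.8
position: [0.587, -0.2228, 0.0723]
orientation: [[0.608, 0.794, -0.0], [0.794, -0.608, 0.0], [-0.0, -0.0, -1.0]]
contact_force: [0.6, 0.1, -1.4]
gripper_width: 0.0095
finger_force: 89.0
```

Emit:
jog_arm:
  commands:
    - [[0,0,0.8],[0,0,0],0]
    - [[0,0,0.8],[0,0,0],0]
    - [[0,0,0],[0,0,0],0]

```text
time_s: 15.1
position: [0.587, -0.2228, 0.0707]
orientation: [[0.608, 0.794, -0.0], [0.794, -0.608, 0.0], [-0.0, -0.0, -1.0]]
contact_force: [-1.0, 0.3, -1.3]
gripper_width: 0.0097
finger_force: 89.0
```

Emit:
jog_arm:
  commands:
    - [[0,0,0.8],[0,0,0],0]
    - [[0,0,0.8],[0,0,0],0]
    - [[0,0,0],[0,0,0],0]

```text
time_s: 15.4
position: [0.5871, -0.2229, 0.0703]
orientation: [[0.608, 0.794, 0.001], [0.794, -0.608, -0.0], [-0.0, 0.001, -1.0]]
contact_force: [-3.0, 0.6, 6.6]
gripper_width: 0.0098
finger_force: 90.0
```

Seated. Release and rise.

Emit:
jog_arm:
  commands:
    - [[0,0,0],[0,0,0],0.2]
    - [[0,0,0],[0,0,0],0.4]
    - [[0,0,0],[0,0,0],0.5]
    - [[0,0,0],[0,0,0],0.5]
    - [[0,0,-5],[0,0,0],0.5]
    - [[0,0,-10],[0,0,0],0.5]
    - [[0,0,-20],[0,0,0],0.6]
    - [[0,0,-25],[0,0,0],0.8]
    - [[0,0,-25],[0,0,0],0.8]
    - [[0,0,-25],[0,0,0],0.8]
    - [[0,0,-25],[0,0,0],0.8]
    - [[0,0,-25],[0,0,0],0.8]
    - [[0,0,0],[0,0,0],0.8]

```text
time_s: 16.7
position: [0.588, -0.2234, 0.234]
orientation: [[0.608, 0.794, 0.007], [0.794, -0.608, -0.004], [0.001, 0.008, -1.0]]
contact_force: [-0.3, -0.2, 1.2]
gripper_width: 0.068
finger_force: 0.0
```

Run:
```python
from h import *
import pickle
to([.540,.228,.23],-90)
c=pickle.load(open('s2.pkl','rb'))
t=cap('top');s=cap('scene')
for n,c,b in(('top',t,(195,232,172,215)),('scene',s,(335,390,185,240))):
    q=np.array([P(c,u,v) for u in range(*b[:2]) for v in range(*b[2:])])
    q=q[np.hypot(q[:,0]-.539,q[:,1]-.228)<.04]
    k=q[(q[:,2]>.118)&(q[:,2]<.17)];(x,y),r=cv2.minEnclosingCircle(k[:,:2].astype(np.float32))
    print(n,len(k),k.mean(0).round(4),np.percentile(k[:,2],[10,50,90]).round(4),x,y,r)
cv2.imwrite('pics/s4.png',np.hstack([cv2.resize(s['img'][180:320,160:300],(400,400),interpolation=2),cv2.resize(s['img'][160:260,320:420],(400,400),interpolation=2)]))
```

```text
at [ 0.588  -0.2234  0.234 ] yang -37.47 F [-0.3 -0.2  1.2] T [-0.01 -0.01  0.01] w 0.068 ff 0.0 t 16.7 q [-0.55  0.52  1.06 -0.    1.56  0.1 ]
shift mm [ 329.  -312.7    1.8] rotvec [ 0.007  -0.0044  0.9169]
top 147 [0.5373 0.2286 0.1328] [0.1271 0.1333 0.1382] 0.5378382802009583 0.22873224318027496 0.02348332293331623
scene 196 [0.5439 0.2249 0.1296] [0.1242 0.1305 0.1331] 0.5401886105537415 0.22643710672855377 0.02421731874346733
```

View pics/s4.png

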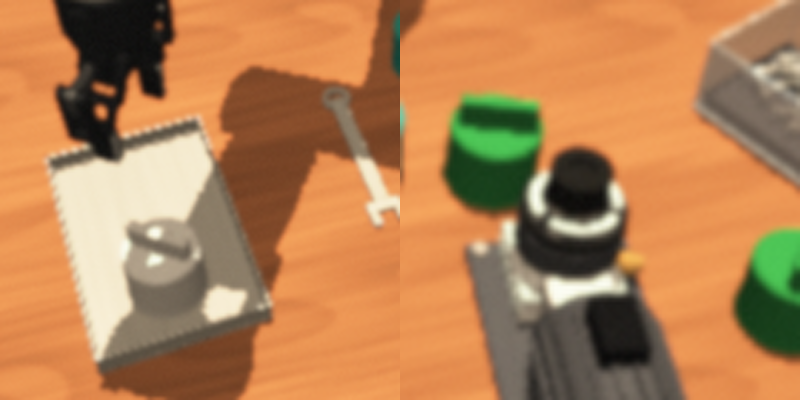

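The cover stands upright in the tray at (165,265); the element's cap is free at (580,180). Go to the element.

Emit:
jog_arm:
  commands:
    - [[16,-15,0],[-0.0035,0.002,0],0.8]
    - [[27,-26,0],[-0.0035,0.002,0],0.8]
    - [[27,-26,0],[0,0,0],0.8]
    - [[27,-26,0],[0,0,0],0.8]
    - [[27,-26,0],[0,0,0],0.8]
    - [[27,-26,0],[0,0,0],0.8]
    - [[27,-26,0],[0,0,0],0.8]
    - [[27,-26,0],[0,0,0],0.8]
    - [[27,-26,0],[0,0,0],0.8]
    - [[27,-26,0],[0,0,0],0.8]
    - [[27,-26,0],[0,0,0],0.8]
    - [[27,-26,0],[0,0,0],0.8]
    - [[15.4,-12,0],[0,0,0],0.8]
    - [[0,0,0],[0,0,0.13],0.8]
    - [[0,0,0],[0,0,0.13],0.8]
    - [[0,0,0],[0,0,0.13],0.8]
    - [[0,0,0],[0,0,0.13],0.8]
    - [[0,0,0],[0,0,0.13],0.8]
    - [[0,0,0],[0,0,0.13],0.8]
    - [[0,0,0],[0,0,0.13],0.8]

```text
time_s: 18.8
position: [0.538, 0.2281, 0.2273]
orientation: [[1.0, 0.001, 0.006], [0.001, -1.0, -0.002], [0.006, 0.002, -1.0]]
contact_force: [0.3, 0.1, 0.3]
gripper_width: 0.0682
finger_force: 0.0
```

Emit:
jog_arm:
  commands:
    - [[0,0,0],[0,0,0],0.9]
    - [[0,0,0],[0,0,0],0.9]

```text
time_s: 19.0
position: [0.5382, 0.2281, 0.2278]
orientation: [[1.0, 0.01, 0.007], [0.01, -1.0, -0.001], [0.007, 0.001, -1.0]]
contact_force: [0.3, 0.5, -0.6]
gripper_width: 0.0766
finger_force: 0.0
```

Run:
```python
from h import *
to([.539,.228,.104],-90)
```

```text
at [0.5382 0.2281 0.2278] yang -89.42 F [ 0.3  0.5 -0.6] T [-0.02  0.   -0.04] w 0.0766 ff 0.0 t 19.0 q [ 0.2   0.44  1.21 -0.    1.49  1.76]
shift mm [-0.000e+00 -1.000e-01  1.238e+02] rotvec [ 0.0014 -0.0067  0.0102]
```

Emit:
jog_arm:
  commands:
    - [[0,0,20],[0,-0.0067,0],0.9]
    - [[0,0,25],[0,0,0],0.9]
    - [[0,0,25],[0,0,0],0.9]
    - [[0,0,20],[0,0,0],0.9]
    - [[0,0,15],[0,0,0],0.9]
    - [[0,0,10],[0,0,0],0.9]
    - [[0,0,7],[0,0,0],0.9]
    - [[0,0,0],[0,0,0],0.9]

```text
time_s: 19.8
position: [0.5385, 0.228, 0.1058]
orientation: [[1.0, 0.008, 0.0], [0.008, -1.0, -0.001], [0.0, 0.001, -1.0]]
contact_force: [-0.3, -1.0, 0.3]
gripper_width: 0.0764
finger_force: 0.0
```

Run:
```python
from h import *
to([.539,.228,.105],-90)
```

```text
at [0.5385 0.228  0.1058] yang -89.56 F [-0.3 -1.   0.3] T [ 0.06 -0.   -0.03] w 0.0764 ff 0.0 t 19.8 q [ 0.2   0.56  1.39 -0.    1.2   1.76]
shift mm [0.5 0.  0.8] rotvec [ 0.0013 -0.0001  0.0077]
```

Emit:
jog_arm:
  commands:
    - [[0,0,0],[0,0,0],0.6]
    - [[0,0,0],[0,0,0],0.45]
    - [[0,0,0],[0,0,0],0.35]
    - [[0,0,0],[0,0,0],0.35]
    - [[0,0,0],[0,0,0],0.35]
    - [[0,0,0],[0,0,0],0.35]
  squeeze: 25

```text
time_s: 20.4
position: [0.5391, 0.2281, 0.1072]
orientation: [[1.0, 0.007, 0.003], [0.007, -1.0, -0.001], [0.003, 0.001, -1.0]]
contact_force: [-0.7, -0.3, 6.0]
gripper_width: 0.045
finger_force: 25.8
```

Run:
```python
from h import *
to([.539,.228,.105],-90)
```

```text
at [0.5391 0.2281 0.1072] yang -89.61 F [-0.7 -0.3  6. ] T [-0.14  0.14 -0.  ] w 0.045 ff 25.8 t 20.4 q [ 0.2   0.55  1.38 -0.    1.2   1.76]
shift mm [-0.2  0.1  2.2] rotvec [ 0.0009 -0.003   0.0069]
```

Emit:
jog_arm:
  commands:
    - [[0,0,-2],[0,0,0],0.3]
    - [[0,0,-3],[0,0,0],0.3]
    - [[0,0,-4],[0,0,0],0.3]
    - [[0,0,-5],[0,0,0],0.3]
    - [[0,0,-5],[0,0,0],0.3]
    - [[0,0,-6],[0,0,0],0.3]
    - [[0,0,-6],[0,0,0],0.3]
    - [[0,0,-6],[0,0,0],0.3]
    - [[0,0,-8],[0,0,0],0.3]
    - [[0,0,-10],[0,0,0],0.3]
    - [[0,0,-10],[0,0,0],0.3]
    - [[0,0,-10],[0,0,0],0.3]
    - [[0,0,-10],[0,0,0],0.3]
    - [[0,0,-10],[0,0,0],0.3]
    - [[0,0,-10],[0,0,0],0.3]
    - [[0,0,-8],[0,0,0],0.3]
    - [[0,0,0],[0,0,0],0.3]
    - [[0,0,0],[0,0,0],0.3]
  squeeze: 35

```text
time_s: 22.2
position: [0.5385, 0.2282, 0.2193]
orientation: [[1.0, 0.007, 0.001], [0.007, -1.0, -0.001], [0.001, 0.001, -1.0]]
contact_force: [-0.5, -0.0, -0.8]
gripper_width: 0.0449
finger_force: 35.8
```

Run:
```python
from h import *
to([.467,-.230,.22],-90)
s=cap('scene')
cv2.imwrite('pics/s5.png',cv2.resize(s['img'][110:240,300:430],(520,520),interpolation=2))
```

```text
at [0.5385 0.2282 0.2193] yang -89.61 F [-0.5 -0.  -0.8] T [0.03 0.04 0.  ] w 0.0449 ff 35.8 t 22.2 q [ 0.2   0.45  1.22 -0.    1.47  1.76]
shift mm [-7.460e+01  4.577e+02 -3.000e-01] rotvec [ 0.0012 -0.001   0.0068]
```

View pics/s5.png

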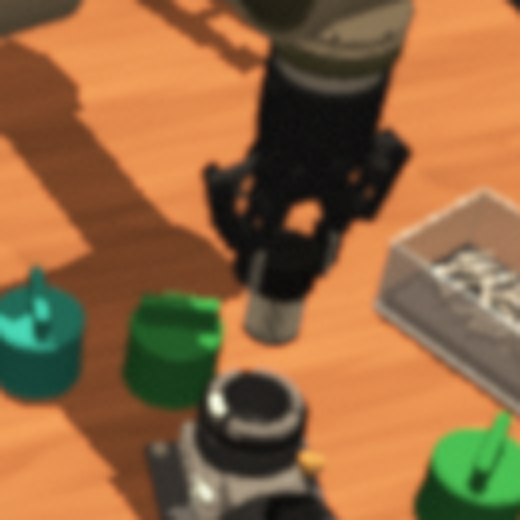

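The element (272,300) hangs upright and the bore is empty (252,400). Carry it to the tray's near half.

Emit:
jog_arm:
  commands:
    - [[-3,20,-5],[0,0,0],0.3]
    - [[-6.2,38,0],[0,0,0],0.3]
    - [[-6.2,38,0],[0,0,0],0.3]
    - [[-6.2,38,0],[0,0,0],0.3]
    - [[-6.2,38,0],[0,0,0],0.3]
    - [[-6.2,38,0],[0,0,0],0.3]
    - [[-6.2,38,0],[0,0,0],0.3]
    - [[-6.2,38,0],[0,0,0],0.3]
    - [[-6.2,38,0],[0,0,0],0.3]
    - [[-6.2,38,0],[0,0,0],0.3]
    - [[-6.2,38,0],[0,0,0],0.3]
    - [[-6.2,38,0],[0,0,0],0.3]
    - [[-3.4,20,0],[0,0,0],0.3]
    - [[0,0,0],[0,0,0],0.3]
    - [[0,0,0],[0,0,0],0.3]

```text
time_s: 23.75
position: [0.4669, -0.23, 0.2244]
orientation: [[1.0, 0.006, 0.001], [0.006, -1.0, -0.0], [0.001, 0.0, -1.0]]
contact_force: [0.9, 1.0, -0.6]
gripper_width: 0.0451
finger_force: 36.1
```

Run:
```python
from h import *
to([.467,-.230,.06],-90)
s=cap('scene')
cv2.imwrite('pics/s6.png',cv2.resize(s['img'][150:310,140:300],(560,560),interpolation=2))
```

```text
at [ 0.4669 -0.23    0.2244] yang -89.65 F [ 0.9  1.  -0.6] T [ 0.01 -0.05  0.02] w 0.0451 ff 36.1 t 23.75 q [-0.69  0.33  1.39  0.    1.42  0.88]
shift mm [  0.   -0.  164.4] rotvec [ 0.0001 -0.0005  0.006 ]
```

View pics/s6.png

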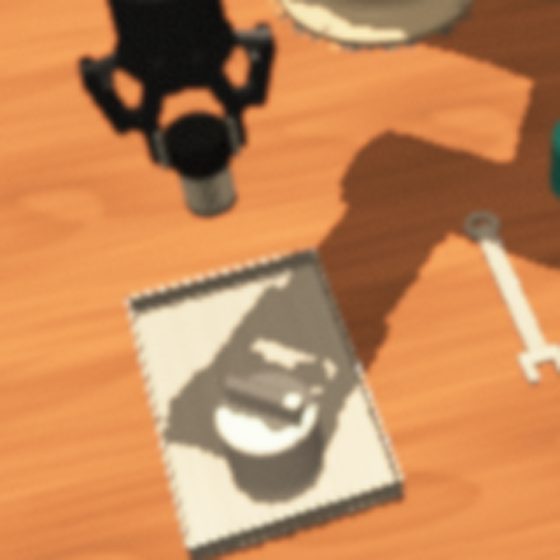

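The element (205,170) hangs upright over the tray's near half and the cover stands at (265,430). Lower it.

Emit:
jog_arm:
  commands:
    - [[0,0,10],[0,0,0],0.3]
    - [[0,0,20],[0,0,0],0.3]
    - [[0,0,20],[0,0,0],0.3]
    - [[0,0,20],[0,0,0],0.3]
    - [[0,0,20],[0,0,0],0.3]
    - [[0,0,20],[0,0,0],0.3]
    - [[0,0,20],[0,0,0],0.3]
    - [[0,0,15],[0,0,0],0.3]
    - [[0,0,10],[0,0,0],0.3]
    - [[0,0,5],[0,0,0],0.3]
    - [[0,0,4],[0,0,0],0.3]
    - [[0,0,4],[0,0,0],0.3]
    - [[0,0,0],[0,0,0],0.3]
    - [[0,0,0],[0,0,0],0.3]

```text
time_s: 25.2
position: [0.4674, -0.2306, 0.0571]
orientation: [[1.0, 0.007, 0.002], [0.007, -1.0, -0.001], [0.002, 0.002, -1.0]]
contact_force: [1.0, 0.2, -2.0]
gripper_width: 0.0446
finger_force: 36.1
```

Emit:
jog_arm:
  commands:
    - [[0,0,1],[0,0,0],0.3]
    - [[0,0,1],[0,0,0],0.3]
    - [[0,0,1],[0,0,0],0.3]
    - [[0,0,0],[0,0,0],0.3]

```text
time_s: 25.6
position: [0.4673, -0.2305, 0.0537]
orientation: [[1.0, 0.007, 0.001], [0.007, -1.0, -0.001], [0.001, 0.001, -1.0]]
contact_force: [-0.3, 0.3, -0.6]
gripper_width: 0.0448
finger_force: 36.1
```

Emit:
jog_arm:
  commands:
    - [[0,0,1],[0,0,0],0.3]
    - [[0,0,1],[0,0,0],0.3]
    - [[0,0,1],[0,0,0],0.3]
    - [[0,0,0],[0,0,0],0.3]

```text
time_s: 26.0
position: [0.4672, -0.2304, 0.0507]
orientation: [[1.0, 0.007, 0.001], [0.007, -1.0, -0.001], [0.001, 0.001, -1.0]]
contact_force: [0.4, -0.3, -1.0]
gripper_width: 0.0452
finger_force: 36.1
```

Emit:
jog_arm:
  commands:
    - [[0,0,0.8],[0,0,0],0.3]
    - [[0,0,0.8],[0,0,0],0.3]
    - [[0,0,0],[0,0,0],0.3]

```text
time_s: 26.3
position: [0.4673, -0.2305, 0.0492]
orientation: [[1.0, 0.007, 0.001], [0.007, -1.0, -0.001], [0.001, 0.001, -1.0]]
contact_force: [0.4, 0.2, -0.9]
gripper_width: 0.0452
finger_force: 36.1
```

Emit:
jog_arm:
  commands:
    - [[0,0,0.8],[0,0,0],0.3]
    - [[0,0,0.8],[0,0,0],0.3]
    - [[0,0,0],[0,0,0],0.3]

```text
time_s: 26.6
position: [0.4675, -0.2305, 0.0483]
orientation: [[1.0, 0.007, 0.002], [0.007, -1.0, -0.002], [0.002, 0.002, -1.0]]
contact_force: [-1.6, 1.0, 6.8]
gripper_width: 0.0449
finger_force: 36.9
```

Emit:
jog_arm:
  commands:
    - [[0,0,0.6],[0,0,0],0.3]
    - [[0,0,0.6],[0,0,0],0.3]
    - [[0,0,0],[0,0,0],0.3]

```text
time_s: 26.9
position: [0.4677, -0.2305, 0.0482]
orientation: [[1.0, 0.007, 0.003], [0.007, -1.0, -0.002], [0.003, 0.002, -1.0]]
contact_force: [-4.3, 3.9, 18.2]
gripper_width: 0.0448
finger_force: 38.0
```

Seated; relieve the press, release, rise.

Emit:
jog_arm:
  commands:
    - [[0,0,-1.4],[0,0,0],0.35]
    - [[0,0,0],[0,0,0],0.55]
    - [[0,0,0],[0,0,0],0.6]
    - [[0,0,0],[0,0,0],0.8]
    - [[0,0,0],[0,0,0],0.85]
    - [[0,0,0],[0,0,0],0.85]
    - [[0,0,-5],[0,0,0],0.85]
    - [[0,0,-10],[0,0,0],0.85]
    - [[0,0,-20],[0,0,0],0.85]
    - [[0,0,-25],[0,0,0],0.85]
    - [[0,0,-25],[0,0,0],0.85]
    - [[0,0,-25],[0,0,0],0.85]
    - [[0,0,-25],[0,0,0],0.85]
    - [[0,0,-25],[0,0,0],0.85]
    - [[0,0,0],[0,0,0],0.85]
    - [[0,0,0],[0,0,0],0.85]

```text
time_s: 28.5
position: [0.467, -0.2302, 0.2084]
orientation: [[1.0, 0.007, 0.002], [0.007, -1.0, -0.002], [0.002, 0.002, -1.0]]
contact_force: [-0.6, 0.4, -0.8]
gripper_width: 0.0726
finger_force: 0.0
```

Run:
```python
from h import *
s=cap('scene')
cv2.imwrite('pics/s7.png',cv2.resize(s['img'][150:320,80:320],(800,566),interpolation=2))
```

```text
(no output)
```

View pics/s7.png

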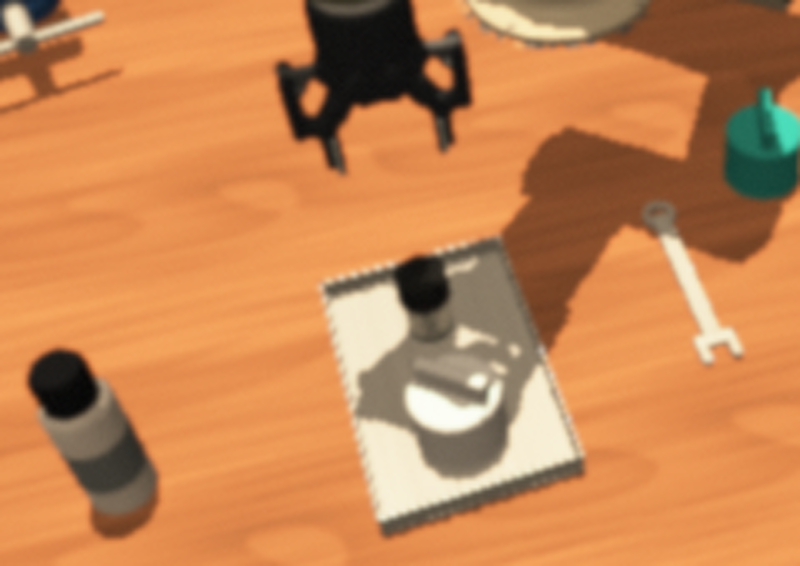

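Element (425,300) and cover (455,415) both stand upright in the tray, the gripper is clear, and the can and wrench are untouched. Hand it in.

```bash
python3 -c "
from bench import arm
print(arm.close_job())"
```

```text
the job is handed in; nothing more can be done
None
```

I freed the cover at its stop (about 64 degrees round) and pulled out the element. Both now stand upright side by side in the tray, and I've handed the job in; no verdict came back.

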